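# Find and release the latched axis key on the stage controller

## Robot

A 7-joint arm with a two-finger parallel gripper is mounted at the origin on the work surface. World frame = base frame: x ahead of the robot, y to its left, z up, the work surface at z = 0. Lengths are in m, angles in rad, forces in N, time in s.
With the tool pointing down it reaches from about 0.4 to 0.85 m from the base axis. Payload 6.9 kg.
Tool frame: the origin (TCP) lies where the fingers leave the gripper's body, on its centre line; the fingertips stand 73 mm ahead of it and the grasp point (between the pads) lies 54 mm ahead of it; z points along the fingers, y is the direction in which the jaws open and shut (so a half turn about z gives the same grasp; the last joint's range is limited). The gripper opens to 85 mm and grips with 20 to 120 N. Pads are 22 mm wide; open, the fingers measure 114 mm over their backs; the gripper's body (76 mm by 85 mm) begins 54 mm behind the grasp point. The pads swing forward as they close: fully open they stand 13 mm farther back than shut.
Start: joints at [-1.012, 0.507, -0.238, 1.5, 0.126, 1.149, -0.155], TCP at [0.274, 0.562, 0.304] pointing down, gripper open.
Joint ranges: [-3.08, 3.08], [-0.24, 2.05], [-1.43, 1.35], [0, 2.5], [-1.52, 4.66], [0.17, 1.96], [-2.89, 2.89]. Speed limits (rad/s): [2.39, 2.39, 3.14, 3.14, 3.14, 3.14, 3.14].

## Interface

Orientations are given as a rotation vector (axis times angle).
In Python, from station import robot, get_image gives the robot as it stands. The module is installed in compiled form; this text tells all that it offers.
- The arm moves only by the shell command python3 -m creep 'ROWS'. ROWS is JSON, a list of rows, each an object with "translation": the shift along the tool's x, y, z in cm, a list of three; "roll": the turn about the tool's z in degrees; "fingers": the closure, from 0 (fully open) to 1 (shut). In form: [{"translation": [tx, ty, tz], "roll": roll, "fingers": fingers}, ...]. A call has 1 to 5 rows; each row is the pose to reach, as a shift and turn from the pose commanded when the call began, along the tool's axes at that moment; what a row does not reach only later rows make up. A row lasts 1/8 s, in which the tool goes at most 62.5 mm and 10.7 degrees, less where a joint would pass 70% of its speed; a pose out of reach is approached as far as the arm can. A call with a gripper value outside its range is refused whole. The fingers move at their own pace and stop on an object; the grip force is fixed at half the most. Time passes only in rows, so rows that repeat a pose let the fingers close. It gives the time, the measured TCP pose, the force and the opening at its end, in the units of the state.
- robot.get_obs(): the state, without advancing time (a new reading comes with each control period).
- get_image(name): name is "side" or "top" or "wrist"; returns a dict with "img" (420x560x3 uint8, red, green, blue), "fx", "fy", "cx", "cy" (pixels), "view" (4x4, takes a point from world to camera coordinates). Camera axes: x right, y up, looking along -z (the intrinsics and any distortion apply to the point x, -y, -z); pixel columns grow to the right and rows downward; lengths in m; the calibration is good to about 2 mm. A picture is of the moment at which its call begins. There is no depth.
- robot.hand_in(): hands the job in, once; it reports no verdict.
The state is a dict: "time": time; "q": joint angles; "qd": joint speeds; "effort": joint torques, N m; "eef_pos": TCP position; "orientation": TCP orientation; "wrist_force": force on the tool from outside, world axes, zero at the start; "wrist_torque": the same for the moment, N m; "gripper_width": finger opening in m.
Only numpy, scipy, OpenCV 4.12 (cv2) and the standard library are available. Lean on these libraries where they do the work, as an engineer would, in place of code of your own. Each camera call takes 0.05 s, during which the arm holds its last target.

## Task

One of the four identical push-push keys on the stage controller has been left latched down. Go along the row from left to right with a fingertip and tap each of the four lightly, without pressing any of them in far enough to switch it; then press the latched key so that it pops up, and leave all four keys up. Leave the loose things on and around the controller standing where they are; nothing is to be lifted or carried.

Things in the scene. Friction and masses are not known exactly. Their poses are not given: they have to be found in the camera images.
- console: Stage controller: grey desk console, 160 (x) x 280 (y) x 50 mm high, screwed to an aluminium base plate whose top is 13 mm above the bench. Origin: centre of its underside; x away from the robot, y left along the key row, z up; turned up to 17 degrees. Four keys at x = -45, y = +60, +20, -20, -60 mm. Behind the row: flat display, knob (16 mm high), joystick (55 mm high, 85 mm behind the row).
- cap_1 (a point): One of four identical square grey key caps, 22 x 22 mm; the numbers do not follow the order in the row, go by position. This point: centre of its flat top face, z up. The caps stand 40 mm apart in a row along the console's y axis, each in a fixed black bezel 30 x 30 mm. An up key's top is 63 mm above the console's origin, 10 mm above its bezel; a latched key's top is 5 mm lower.
- cap_2 (a point): One of four identical square grey key caps, 22 x 22 mm; the numbers do not follow the order in the row, go by position. This point: centre of its flat top face, z up. The caps stand 40 mm apart in a row along the console's y axis, each in a fixed black bezel 30 x 30 mm. An up key's top is 63 mm above the console's origin, 10 mm above its bezel; a latched key's top is 5 mm lower.
- cap_3 (a point): One of four identical square grey key caps, 22 x 22 mm; the numbers do not follow the order in the row, go by position. This point: centre of its flat top face, z up. The caps stand 40 mm apart in a row along the console's y axis, each in a fixed black bezel 30 x 30 mm. An up key's top is 63 mm above the console's origin, 10 mm above its bezel; a latched key's top is 5 mm lower.
- cap_4 (a point): One of four identical square grey key caps, 22 x 22 mm; the numbers do not follow the order in the row, go by position. This point: centre of its flat top face, z up. The caps stand 40 mm apart in a row along the console's y axis, each in a fixed black bezel 30 x 30 mm. An up key's top is 63 mm above the console's origin, 10 mm above its bezel; a latched key's top is 5 mm lower.
- key_1 (a joint): Travel straight down of the key under cap_1, m: 0 up, 0.005 latched, 0.0075 bottom stop. Push-push: pressed to the stop (past 7 mm) and let go, an up key stays latched at 5 mm and a latched one springs back to 0; let go sooner it returns to where it was. An up key starts to move at 1.5 to 2 N and switches at 4.5 N; a latched one starts at 3.5 N, switches at 4.5 N; more force only leans on the stop.
- key_2 (a joint): Travel straight down of the key under cap_2, m: 0 up, 0.005 latched, 0.0075 bottom stop. Push-push: pressed to the stop (past 7 mm) and let go, an up key stays latched at 5 mm and a latched one springs back to 0; let go sooner it returns to where it was. An up key starts to move at 1.5 to 2 N and switches at 4.5 N; a latched one starts at 3.5 N, switches at 4.5 N; more force only leans on the stop.
- key_3 (a joint): Travel straight down of the key under cap_3, m: 0 up, 0.005 latched, 0.0075 bottom stop. Push-push: pressed to the stop (past 7 mm) and let go, an up key stays latched at 5 mm and a latched one springs back to 0; let go sooner it returns to where it was. An up key starts to move at 1.5 to 2 N and switches at 4.5 N; a latched one starts at 3.5 N, switches at 4.5 N; more force only leans on the stop.
- key_4 (a joint): Travel straight down of the key under cap_4, m: 0 up, 0.005 latched, 0.0075 bottom stop. Push-push: pressed to the stop (past 7 mm) and let go, an up key stays latched at 5 mm and a latched one springs back to 0; let go sooner it returns to where it was. An up key starts to move at 1.5 to 2 N and switches at 4.5 N; a latched one starts at 3.5 N, switches at 4.5 N; more force only leans on the stop.
- thumbscrew_a: Loose steel thumbscrew standing on its 16 mm knurled head, thread up, 27 mm high, on the console's panel some 45 to 55 mm behind the middle of the key row. Leave it alone. Origin: centre of its underside.
- thumbscrew_b: Another such thumbscrew, standing on the panel about 50 mm beyond the left end key. Leave it alone. Origin: centre of its underside.
- post: Loose steel post, 12.7 mm in diameter, 40 mm high, standing upright on the panel about 53 mm beyond the right end key. Leave it alone. Origin: centre of its underside.
- mini_stage: Loose black translation stage, 60 x 60 x 24 mm, with a micrometer on its side, on the base plate beyond the console. Leave it alone. Origin: centre of its underside.
- parts_box: Loose pale parts box, 75 x 110 x 40 mm, on the base plate beyond the console. Leave it alone. Origin: centre of its underside.
- lens_mount: Loose lens in a black ring on a steel pedestal, 68 mm high, on the base plate beyond the console. Leave it alone. Origin: centre of its foot.
- caliper: Loose digital caliper, 200 mm long, 12 mm thick, lying to the left of the console. Leave it alone. Origin: under its middle.
- hex_driver: Loose hex driver, 200 mm long, 22 mm thick, lying to the right of the console. Leave it alone. Origin: under the front end of its grip.

How it is judged:
By the outcome, as a careful person would: the job done as asked, in the order asked, and still so for the second after the job is handed in, with the robot touching nothing.
It also fails if it takes over 45 s, if anything falls off the work surface, if the arm or the gripper's body presses on something with over 40 N, if the wrist force passes 120 N, or if a joint passes its speed limit or range.

## Working session

There is one attempt and no reset: what is moved stays moved. The work goes in short steps, Python scripts to look and compute and a shell command to move; the robot and the scene stay as the last step left them, time stands still between calls to the robot, and variables do not carry over. Pictures are saved under pics/ and viewed, and the job is handed in when it is done.

```bash
mkdir -p pics
python3 - <<'E'
from station import robot,get_image
import cv2,numpy as np
for n in ["top","side","wrist"]:
    d=get_image(n); cv2.imwrite(f"pics/{n}0.png",d["img"][:,:,::-1]); print(n,{k:(np.round(v,4).tolist() if k!='img' else 0) for k,v in d.items()})
print(robot.get_obs())
E
```

```text
top {'img': 0, 'fx': 543.761, 'fy': 543.761, 'cx': 280.287, 'cy': 211.8088, 'view': [[0.0126, -0.9999, 0.0075, -0.032], [0.9959, 0.0132, 0.0898, -0.6363], [-0.0899, 0.0063, 0.9959, -1.4238], [0.0, 0.0, 0.0, 1.0]]}
side {'img': 0, 'fx': 418.0652, 'fy': 418.0652, 'cx': 283.7585, 'cy': 204.1127, 'view': [[0.8345, -0.5509, 0.0048, -0.518], [0.402, 0.6149, 0.6785, -0.3129], [-0.3767, -0.5643, 0.7346, -0.7412], [0.0, 0.0, 0.0, 1.0]]}
wrist {'img': 0, 'fx': 330.1804, 'fy': 330.1804, 'cx': 275.802, 'cy': 210.2411, 'view': [[0.4383, 0.8988, -0.0027, -0.6239], [-0.8621, 0.4195, -0.2844, 0.0382], [-0.2545, 0.127, 0.9587, -0.3795], [0.0, 0.0, 0.0, 1.0]]}
{'time': 0.15, 'q': array([-1.01148334,  0.50817154, -0.23755219,  1.50087072,  0.12569455,
        1.14891116, -0.1547903 ]), 'qd': array([ 0.0004041 , -0.00326168, -0.0016601 , -0.00157359,  0.0005347 ,
        0.00114894, -0.00119934]), 'effort': array([-2.19644106e-03, -6.21001911e+01, -2.18901359e+00, -2.49837148e+01,
        1.27651688e-02,  9.12366842e-03,  1.85700662e-05]), 'eef_pos': array([0.27393104, 0.56147046, 0.30322428]), 'orientation': array([-7.06649909e-01, -3.06077647e+00,  2.10590717e-03]), 'wrist_force': array([ 0.01532564,  1.03711291, -0.44443339]), 'wrist_torque': array([ 0.00864808,  0.00146685, -0.02607091]), 'gripper_width': 0.0852599243939222}
```

View pics/top0.png

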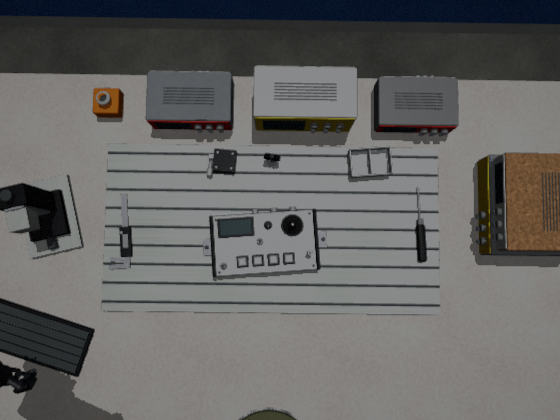

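View pics/side0.png

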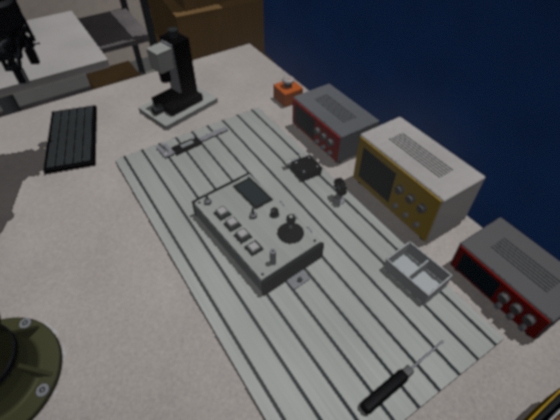

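The top view shows the four keys near (242,261), (258,260), (273,259) and (289,258), with the thumbscrews at about (223,266) and (260,241) and the post at about (308,254). I'll zoom in.

Run:
```python
import cv2,numpy as np
a=cv2.imread("pics/top0.png")[200:280,200:330]; cv2.imwrite("pics/top0z.png",cv2.resize(a,None,fx=6,fy=6,interpolation=cv2.INTER_CUBIC))
a=cv2.imread("pics/side0.png")[170:290,185:330]; cv2.imwrite("pics/side0z.png",cv2.resize(a,None,fx=5,fy=5,interpolation=cv2.INTER_CUBIC))
```

```text
(no output)
```

View pics/top0z.png

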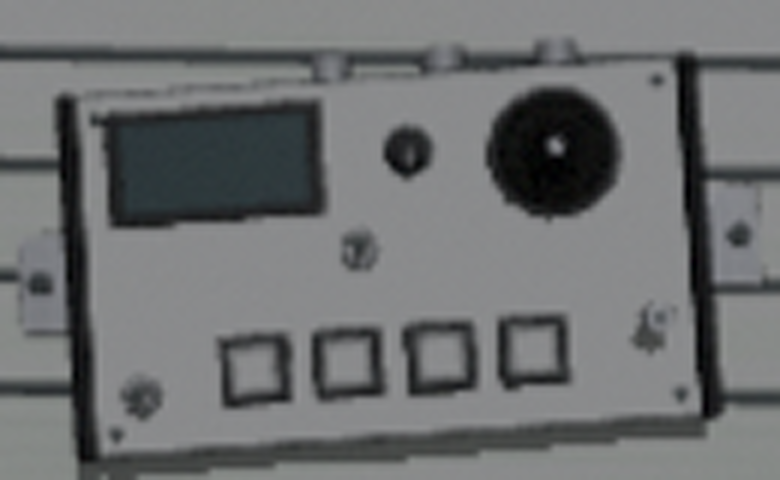

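View pics/side0z.png

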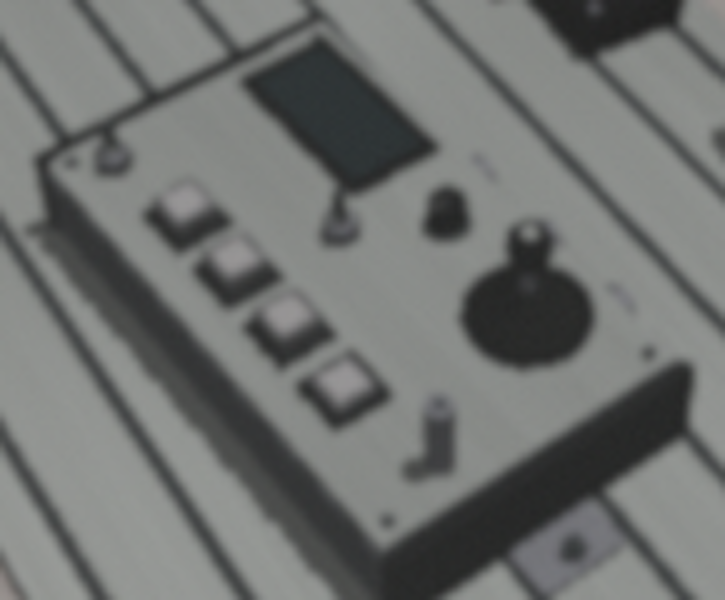

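```bash
cat > h.py <<'E'
import numpy as np,cv2
from station import robot,get_image
def proj(d,P):
    P=np.atleast_2d(P);c=P@d["view"][:3,:3].T+d["view"][:3,3]
    return np.c_[d["fx"]*c[:,0]/-c[:,2]+d["cx"], -d["fy"]*c[:,1]/-c[:,2]+d["cy"]]
def ray(d,uv,z):
    R=d["view"][:3,:3];t=d["view"][:3,3];o=-R.T@t
    r=np.array([(uv[0]-d["cx"])/d["fx"],-(uv[1]-d["cy"])/d["fy"],-1])@R
    return o+r*(z-o[2])/r[2]
E
python3 - <<'E'
from h import *
t=get_image("top");s=get_image("side")
T=[(256,370),(348,362),(440,356),(534,350)]
P=np.array([ray(t,((x+.5)/6-.5+200,(y+.5)/6-.5+200),.066) for x,y in T]);print("top bezel",P.round(4).tolist())
print(np.linalg.norm(np.diff(P,axis=0),axis=1))
c=[((x+.5)/6-.5+200,(y+.5)/6-.5+200) for x,y in [(68,97),(86,460),(712,415),(686,57)]]
print("panel corners",[ray(t,p,.063)[:2].round(4).tolist() for p in c])
S=[(186,207),(236,260),(290,318),(346,382)]
for i,(x,y) in enumerate(S):
  p=((x+.5)/5-.5+185,(y+.5)/5-.5+170); print("side cap", ray(s,p,.076).round(4),ray(s,p,.071).round(4))
E
```

```text
top bezel [[0.504, 0.073, 0.066], [0.5079, 0.0335, 0.066], [0.5109, -0.0061, 0.066], [0.514, -0.0465, 0.066]]
[0.03968533 0.03965557 0.04054465]
panel corners [[0.6209, 0.1569], [0.4645, 0.1454], [0.4871, -0.1236], [0.6419, -0.1113]]
side cap [0.5044 0.0708 0.076 ] [0.5061 0.075  0.071 ]
side cap [0.5081 0.032  0.076 ] [0.5098 0.036  0.071 ]
side cap [ 0.5117 -0.0083  0.076 ] [ 0.5134 -0.0046  0.071 ]
side cap [ 0.5143 -0.0498  0.076 ] [ 0.516  -0.0464  0.071 ]
```

```bash
cat >> h.py <<'E'
from scipy.spatial.transform import Rotation as Ro
K=np.array([[.5045,.0725],[.5078,.0330],[.5111,-.0068],[.5142,-.0468]])
YAW=np.arctan2(.0100,.1195)
def info():
    o=robot.get_obs();M=Ro.from_rotvec(o["orientation"]).as_matrix();print("t",round(o["time"],2),"pos",o["eef_pos"].round(4),"F",o["wrist_force"].round(2),"w",round(o["gripper_width"],4))
    return o,M
def go(tgt):
    o,M=info();print("tool axes x",M[:,0].round(3),"y",M[:,1].round(3),"z",M[:,2].round(4));
    print("shift cm",(M.T@(np.array(tgt)-o["eef_pos"])*100).round(2))
    a=np.degrees(np.arctan2(M[1,1],M[0,1]));print("tool y heading deg",a.round(2),"console y",90+np.degrees(YAW).round(2))
E
python3 -c "
from h import *
go([*K[0],.26])"
```

```text
t 0.25 pos [0.2739 0.5616 0.3035] F [ 0.12  0.1  -0.97] w 0.0851
tool axes x [-0.899  0.438  0.   ] y [ 0.438  0.899 -0.001] z [-4.e-04 -7.e-04 -1.e+00]
shift cm [-42.16 -33.85   4.37]
tool y heading deg 64.0 console y 94.78
```

```bash
python3 -m creep '[{"translation":[-4,-3.3,0],"roll":-6,"fingers":1},{"translation":[-8.5,-6.8,0],"roll":-13,"fingers":1},{"translation":[-13,-10.4,0],"roll":-20,"fingers":1},{"translation":[-17.5,-14,0],"roll":-26,"fingers":1},{"translation":[-21,-17,0],"roll":-30.8,"fingers":1}]'; python3 -c "
from h import *
go([*K[0],.26])"
```

```text
time: 0.88
eef_pos: [0.3892, 0.3144, 0.3039]
orientation: [-0.134, 3.138, -0.001]
wrist_force: [0.4, 0.8, -0.5]
gripper_width: -0.0
t 0.88 pos [0.3892 0.3144 0.3039] F [ 0.41  0.79 -0.47] w -0.0
tool axes x [-0.996 -0.085 -0.   ] y [-0.085  0.996 -0.001] z [ 4.e-04 -6.e-04 -1.e+00]
shift cm [ -9.43 -25.08   4.41]
tool y heading deg 94.88 console y 94.78
```

```bash
python3 -m creep '[{"translation":[-2,-5.2,0],"roll":0,"fingers":1},{"translation":[-4.2,-11,0],"roll":0,"fingers":1},{"translation":[-6.4,-17,0],"roll":0,"fingers":1},{"translation":[-8.4,-22.5,0],"roll":0,"fingers":1},{"translation":[-9.4,-25,2],"roll":0,"fingers":1}]'; python3 -m creep '[{"translation":[0,0,2],"roll":0,"fingers":1},{"translation":[0,0,2],"roll":0,"fingers":1}]'
python3 - <<'E'
from h import *
go([*K[0],.17])
for n in ["wrist","top","side"]:
    d=get_image(n); cv2.imwrite(f"pics/{n}1.png",d["img"][:,:,::-1])
    print(n,proj(d,[[*k,.076] for k in K]).round(0).tolist())
E
```

```text
time: 1.5
eef_pos: [0.5046, 0.0718, 0.2847]
orientation: [-0.124, 3.136, -0.002]
wrist_force: [0.1, 0.9, -0.8]
gripper_width: 0.0005
time: 1.75
eef_pos: [0.5022, 0.0751, 0.2627]
orientation: [0.13, -3.136, 0.0]
wrist_force: [0.3, -0.3, 0.2]
gripper_width: 0.0
t 1.75 pos [0.5022 0.0751 0.2627] F [ 0.31 -0.26  0.21] w 0.0
tool axes x [-0.997 -0.083  0.003] y [-0.083  0.997 -0.   ] z [-3.e-03 -4.e-04 -1.e+00]
shift cm [-0.24 -0.28  9.27]
tool y heading deg 94.76 console y 94.78
wrist [[273.0, 208.0], [224.0, 208.0], [175.0, 208.0], [125.0, 208.0]]
top [[242.0, 261.0], [258.0, 260.0], [273.0, 259.0], [289.0, 258.0]]
side [[221.0, 210.0], [231.0, 221.0], [242.0, 233.0], [253.0, 245.0]]
```

View pics/wrist1.png

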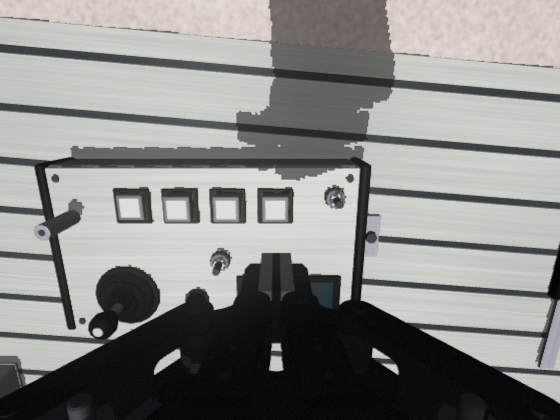

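View pics/side1.png

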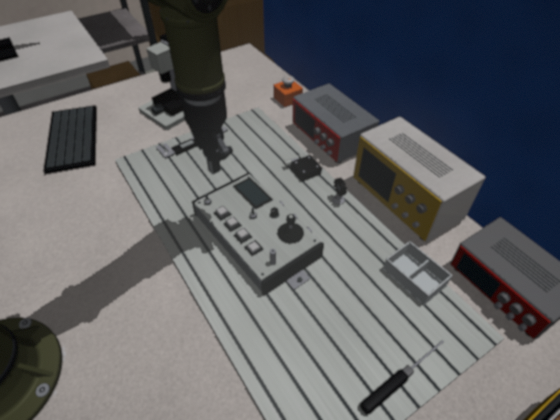

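The wrist view shows the four caps at about (275,206), (227,207), (177,207) and (130,206). The shut fingers are at about (276,275). Next I'll measure the caps more closely.

Run:
```python
from h import *
d=get_image("wrist");im=d["img"];g=im.min(2)
sub=g[180:232,105:305];print(np.percentile(sub,[5,50,80,95,99]))
# background panel also bright: use bezel (dark) interior filling
_,b=cv2.threshold(cv2.resize(sub,None,fx=4,fy=4,interpolation=cv2.INTER_CUBIC),130,255,0)
n,l,st,c=cv2.connectedComponentsWithStats(b)
caps=[]
for i in range(1,n):
    if 1500<st[i,4]<30000: print(st[i]/4,c[i]/4+[105,180])
    if 1500<st[i,4]<14000:
        x=(c[i]+.5)/4-.5+[105,180]; caps.append(x)
caps=sorted(caps,key=lambda p:-p[0])
for p in caps: print(ray(d,p,.076).round(4),ray(d,p,.071).round(4))
cv2.imwrite("pics/w1z.png",cv2.resize(im[180:232,105:305,::-1],None,fx=4,fy=4,interpolation=cv2.INTER_CUBIC))
```

```text
[ 53. 206. 213. 220. 221.]
[  11.75   13.75   25.5    22.75 1950.  ] [129.53955128 204.97102564]
[  58.25   15.25   25.25   23.25 2162.  ] [175.94281915 206.82865981]
[ 107.     15.25   25.5    23.5  2251.  ] [224.75308196 206.95563083]
[ 156.75   15.5    24.5    23.25 2218.  ] [273.81802299 206.82591298]
[0.5052 0.074  0.076 ] [0.5066 0.0741 0.071 ]
[0.5087 0.0342 0.076 ] [0.5102 0.0335 0.071 ]
[ 0.512  -0.0054  0.076 ] [ 0.5135 -0.0068  0.071 ]
[ 0.5136 -0.043   0.076 ] [ 0.5152 -0.0452  0.071 ]
```

View pics/w1z.png

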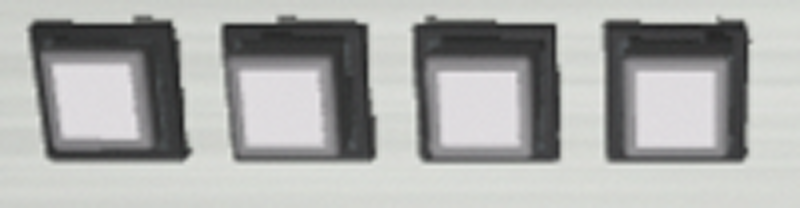

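The image shows the right end key sitting lower in its bezel, and its ray at z=0.071 fits the 40 mm pitch, so that key is the latched one. The console fit also agrees between cameras to about 1.5 mm. Next I'll go above the left key.

```bash
sed -i 's/^K=.*/K=np.array([[.5050,.0735],[.5083,.0337],[.5116,-.0062],[.5149,-.046]])/' h.py; python3 -m creep '[{"translation":[-0.1,-0.1,3],"roll":0,"fingers":1},{"translation":[-0.2,-0.15,6],"roll":0,"fingers":1},{"translation":[-0.2,-0.15,8.5],"roll":0,"fingers":1},{"translation":[-0.2,-0.15,9.5],"roll":0,"fingers":1},{"translation":[-0.2,-0.15,9.5],"roll":0,"fingers":1}]'
python3 - <<'E'
from h import *
go([*K[0],.149])
for n in ["wrist","side"]:
    d=get_image(n); cv2.imwrite(f"pics/{n}2.png",d["img"][:,:,::-1])
a=cv2.imread("pics/side2.png")[140:290,170:345]; cv2.imwrite("pics/side2z.png",cv2.resize(a,None,fx=4,fy=4,interpolation=cv2.INTER_CUBIC))
go([*K[0],.149])
E
```

```text
time: 2.58
eef_pos: [0.505, 0.0746, 0.1691]
orientation: [0.132, -3.139, 0.0]
wrist_force: [-1.1, -0.0, -0.1]
gripper_width: 0.0002
t 2.58 pos [0.505  0.0746 0.1691] F [-1.1  -0.05 -0.13] w 0.0002
tool axes x [-0.996 -0.084  0.   ] y [-0.084  0.996 -0.   ] z [-1.e-04 -0.e+00 -1.e+00]
shift cm [ 0.01 -0.11  2.01]
tool y heading deg 94.83 console y 94.78
t 2.67 pos [0.5055 0.0745 0.1699] F [-0.05  0.12 -0.16] w 0.0002
tool axes x [-0.996 -0.084 -0.002] y [-0.084  0.996  0.   ] z [ 1.6e-03  3.0e-04 -1.0e+00]
shift cm [ 0.06 -0.1   2.09]
tool y heading deg 94.81 console y 94.78
```

View pics/wrist2.png

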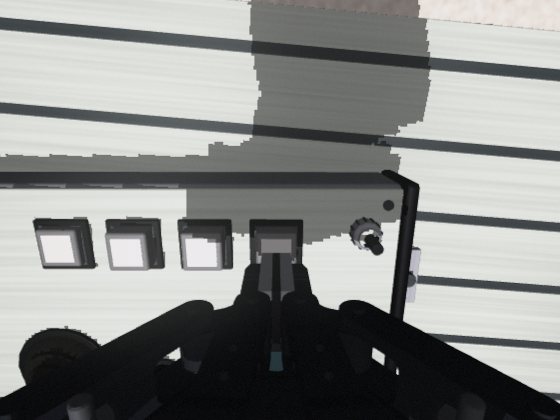

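View pics/side2z.png

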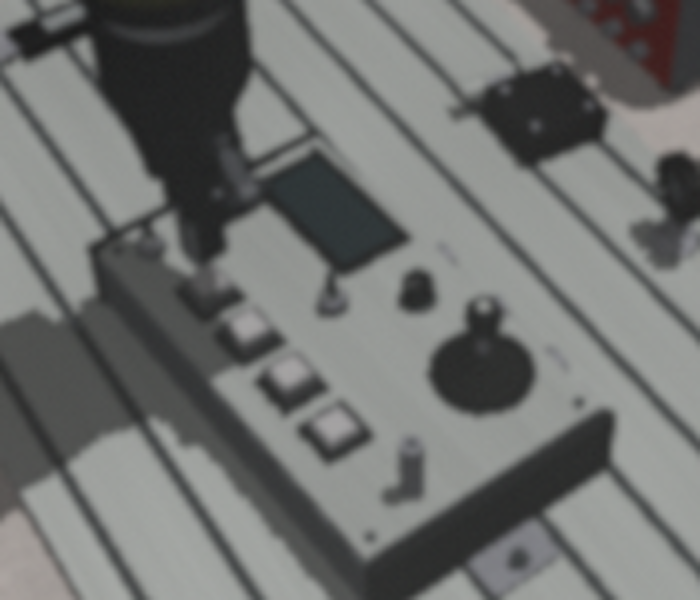

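The fingertip is centred over the left key with the thumbscrew clear. Now I'll go down in small steps.

```bash
python3 -m creep '[{"translation":[0,-0.1,0.8],"roll":0,"fingers":1},{"translation":[0,-0.1,1.5],"roll":0,"fingers":1},{"translation":[0,-0.1,1.7],"roll":0,"fingers":1},{"translation":[0,-0.1,1.7],"roll":0,"fingers":1}]'; python3 -c "
from h import *
go([*K[0],.149])"
```

```text
time: 3.18
eef_pos: [0.5049, 0.0733, 0.1517]
orientation: [0.132, -3.138, 0.0]
wrist_force: [-0.1, 0.6, 0.7]
gripper_width: -0.0002
t 3.17 pos [0.5049 0.0733 0.1517] F [-0.08  0.57  0.7 ] w -0.0002
tool axes x [-0.996 -0.084  0.   ] y [-0.084  0.996 -0.   ] z [-5.e-04 -1.e-04 -1.e+00]
shift cm [-0.01  0.02  0.27]
tool y heading deg 94.8 console y 94.78
```

```bash
python3 -m creep '[{"translation":[0,0,0.15],"roll":0,"fingers":1},{"translation":[0,0,0.15],"roll":0,"fingers":1}]'; python3 -m creep '[{"translation":[0,0,0.1],"roll":0,"fingers":1},{"translation":[0,0,0.1],"roll":0,"fingers":1}]'
```

```text
time: 3.42
eef_pos: [0.505, 0.0733, 0.1504]
orientation: [-0.131, 3.139, -0.0]
wrist_force: [0.3, 0.3, -0.9]
gripper_width: 0.0001
time: 3.68
eef_pos: [0.505, 0.0733, 0.1494]
orientation: [0.132, -3.139, 0.0]
wrist_force: [0.2, 0.5, 0.2]
gripper_width: 0.0
```

```bash
python3 -m creep '[{"translation":[0,0,0.1],"roll":0,"fingers":1},{"translation":[0,0,0.1],"roll":0,"fingers":1}]'; python3 -m creep '[{"translation":[0,0,0.1],"roll":0,"fingers":1},{"translation":[0,0,0.1],"roll":0,"fingers":1}]'
```

```text
time: 3.92
eef_pos: [0.5051, 0.0733, 0.1485]
orientation: [-0.132, 3.139, -0.0]
wrist_force: [-0.1, -0.8, 1.4]
gripper_width: -0.0004
time: 4.18
eef_pos: [0.5051, 0.0733, 0.1474]
orientation: [-0.131, 3.139, -0.0]
wrist_force: [0.2, -0.3, 2.4]
gripper_width: 0.0
```

```bash
python3 -m creep '[{"translation":[0,0,0.05],"roll":0,"fingers":1}]'; python3 -m creep '[{"translation":[0,0,0],"roll":0,"fingers":1}]'
```

```text
time: 4.3
eef_pos: [0.5051, 0.0733, 0.147]
orientation: [-0.131, 3.139, 0.0]
wrist_force: [-0.6, -1.1, 2.4]
gripper_width: -0.0002
time: 4.42
eef_pos: [0.5051, 0.0733, 0.1469]
orientation: [-0.131, 3.139, 0.0]
wrist_force: [-0.5, 0.3, 2.2]
gripper_width: 0.0002
```

Contact was steady at about 2.3 N and about 2 mm of travel. I'll lift off and go to key 2.

```bash
python3 -m creep '[{"translation":[0,0,-0.8],"roll":0,"fingers":1},{"translation":[0,0,-1.5],"roll":0,"fingers":1},{"translation":[0,-2,-1.5],"roll":0,"fingers":1},{"translation":[0,-4,-1.5],"roll":0,"fingers":1},{"translation":[0,-4,-1.0],"roll":0,"fingers":1}]';python3 -m creep '[{"translation":[0,0,0.5],"roll":0,"fingers":1},{"translation":[0,0,0.5],"roll":0,"fingers":1}]';  python3 -c "
from h import *
go([*K[1],.149])"
```

```text
time: 5.05
eef_pos: [0.5087, 0.0319, 0.1573]
orientation: [-0.127, 3.138, -0.001]
wrist_force: [0.6, 0.6, -0.2]
gripper_width: -0.0
time: 5.3
eef_pos: [0.508, 0.0344, 0.1514]
orientation: [0.134, -3.138, -0.001]
wrist_force: [-0.5, 0.5, -0.5]
gripper_width: -0.0001
t 5.3 pos [0.508  0.0344 0.1514] F [-0.5   0.48 -0.51] w -0.0001
tool axes x [-0.996 -0.085  0.001] y [-0.085  0.996  0.   ] z [-1.e-03  4.e-04 -1.e+00]
shift cm [-0.02 -0.07  0.24]
tool y heading deg 94.87 console y 94.78
```

```bash
python3 -m creep '[{"translation":[0,0,0.2],"roll":0,"fingers":1},{"translation":[0,0,0.3],"roll":0,"fingers":1},{"translation":[0,0,0.3],"roll":0,"fingers":1}]'; python3 -m creep '[{"translation":[0,0,0.05],"roll":0,"fingers":1},{"translation":[0,0,0.1],"roll":0,"fingers":1},{"translation":[0,0,0.1],"roll":0,"fingers":1}]'
```

```text
time: 5.68
eef_pos: [0.5084, 0.0336, 0.1489]
orientation: [0.132, -3.139, -0.0]
wrist_force: [-1.0, 1.0, -0.1]
gripper_width: -0.0002
time: 6.05
eef_pos: [0.5084, 0.0335, 0.148]
orientation: [-0.132, 3.139, 0.0]
wrist_force: [0.1, 0.1, 1.8]
gripper_width: -0.0
```

```bash
python3 -m creep '[{"translation":[0,0,0.05],"roll":0,"fingers":1},{"translation":[0,0,0.1],"roll":0,"fingers":1}]';python3 -m creep '[{"translation":[0,0,0],"roll":0,"fingers":1}]'
```

```text
time: 6.3
eef_pos: [0.5084, 0.0335, 0.1469]
orientation: [-0.132, 3.139, 0.0]
wrist_force: [-0.8, 0.0, 2.3]
gripper_width: -0.0001
time: 6.42
eef_pos: [0.5084, 0.0335, 0.1469]
orientation: [-0.132, 3.139, 0.0]
wrist_force: [-0.2, 1.4, 1.8]
gripper_width: -0.0002
```

Key 2 is tapped. On to key 3.

```bash
python3 -m creep '[{"translation":[0,0,-0.8],"roll":0,"fingers":1},{"translation":[0,0,-1.5],"roll":0,"fingers":1},{"translation":[0,-2,-1.5],"roll":0,"fingers":1},{"translation":[0,-4,-1.5],"roll":0,"fingers":1},{"translation":[0,-4,-1.0],"roll":0,"fingers":1}]';python3 -m creep '[{"translation":[0,0,0.5],"roll":0,"fingers":1},{"translation":[0,0,0.7],"roll":0,"fingers":1},{"translation":[0,0,0.8],"roll":0,"fingers":1},{"translation":[0,0,0.8],"roll":0,"fingers":1}]';  python3 -c "
from h import *
go([*K[2],.149])"; python3 -m creep '[{"translation":[0,0,0.05],"roll":0,"fingers":1},{"translation":[0,0,0.1],"roll":0,"fingers":1},{"translation":[0,0,0.1],"roll":0,"fingers":1}]'
```

```text
time: 7.05
eef_pos: [0.512, -0.0081, 0.1573]
orientation: [-0.127, 3.138, -0.001]
wrist_force: [0.6, 0.2, 0.7]
gripper_width: 0.0
time: 7.55
eef_pos: [0.5117, -0.006, 0.1489]
orientation: [0.133, -3.139, -0.0]
wrist_force: [0.9, -0.2, -1.1]
gripper_width: -0.0001
t 7.55 pos [ 0.5117 -0.006   0.1489] F [ 0.88 -0.19 -1.13] w -0.0001
tool axes x [-0.996 -0.084  0.   ] y [-0.084  0.996  0.   ] z [-1.e-04  1.e-04 -1.e+00]
shift cm [ 0.01 -0.02 -0.01]
tool y heading deg 94.84 console y 94.78
time: 7.92
eef_pos: [0.5118, -0.0062, 0.148]
orientation: [-0.132, 3.139, 0.0]
wrist_force: [-0.4, 1.0, 1.7]
gripper_width: -0.0001
```

```bash
python3 -m creep '[{"translation":[0,0,0.05],"roll":0,"fingers":1},{"translation":[0,0,0.1],"roll":0,"fingers":1}]';python3 -m creep '[{"translation":[0,0,0],"roll":0,"fingers":1}]'; python3 -m creep '[{"translation":[0,0,-0.8],"roll":0,"fingers":1},{"translation":[0,0,-1.5],"roll":0,"fingers":1},{"translation":[0,-2,-1.5],"roll":0,"fingers":1},{"translation":[0,-4,-1.5],"roll":0,"fingers":1},{"translation":[0,-4,-1.0],"roll":0,"fingers":1}]';python3 -m creep '[{"translation":[0,0,0.5],"roll":0,"fingers":1},{"translation":[0,0,0.8],"roll":0,"fingers":1},{"translation":[0,0,0.8],"roll":0,"fingers":1}]';  python3 -c "
from h import *
go([*K[3],.149])"
```

```text
time: 8.18
eef_pos: [0.5118, -0.0063, 0.1469]
orientation: [-0.132, 3.139, 0.0]
wrist_force: [0.2, 1.2, 2.0]
gripper_width: 0.0004
time: 8.3
eef_pos: [0.5118, -0.0063, 0.1469]
orientation: [-0.132, 3.139, 0.0]
wrist_force: [-0.8, 2.8, 3.0]
gripper_width: -0.0002
time: 8.93
eef_pos: [0.5153, -0.0481, 0.1573]
orientation: [-0.126, 3.138, -0.002]
wrist_force: [1.3, -0.0, 0.4]
gripper_width: 0.0001
time: 9.3
eef_pos: [0.5149, -0.0456, 0.1486]
orientation: [0.133, -3.138, -0.0]
wrist_force: [-0.4, 0.1, 1.0]
gripper_width: -0.0001
t 9.3 pos [ 0.5149 -0.0456  0.1486] F [-0.43  0.15  1.04] w -0.0001
tool axes x [-0.996 -0.085  0.001] y [-0.085  0.996  0.   ] z [-7.e-04  3.e-04 -1.e+00]
shift cm [-0.   -0.04 -0.04]
tool y heading deg 94.86 console y 94.78
```

Now key 4. If it is latched, contact should come near TCP z = 0.144.

```bash
python3 -m creep '[{"translation":[0,0,0.1],"roll":0,"fingers":1},{"translation":[0,0,0.1],"roll":0,"fingers":1}]'; python3 -m creep '[{"translation":[0,0,0.1],"roll":0,"fingers":1},{"translation":[0,0,0.1],"roll":0,"fingers":1}]'
```

```text
time: 9.55
eef_pos: [0.5151, -0.0462, 0.1479]
orientation: [-0.132, 3.139, -0.0]
wrist_force: [-0.4, 0.2, -0.2]
gripper_width: 0.0001
time: 9.8
eef_pos: [0.515, -0.0463, 0.1469]
orientation: [0.131, -3.139, 0.0]
wrist_force: [-0.0, -0.6, -0.8]
gripper_width: 0.0001
```

There is no contact at the up-key height, so the right key is confirmed latched. Continuing down.

```bash
python3 -m creep '[{"translation":[0,0,0.1],"roll":0,"fingers":1},{"translation":[0,0,0.2],"roll":0,"fingers":1},{"translation":[0,0,0.2],"roll":0,"fingers":1}]'; python3 -m creep '[{"translation":[0,0,0.05],"roll":0,"fingers":1},{"translation":[0,0,0.05],"roll":0,"fingers":1}]'; python3 -m creep '[{"translation":[0,0,0.05],"roll":0,"fingers":1},{"translation":[0,0,0.05],"roll":0,"fingers":1}]'
```

```text
time: 10.18
eef_pos: [0.515, -0.0463, 0.1448]
orientation: [0.131, -3.139, -0.0]
wrist_force: [0.3, 0.2, -0.1]
gripper_width: 0.0002
time: 10.42
eef_pos: [0.515, -0.0463, 0.1444]
orientation: [0.132, -3.139, -0.0]
wrist_force: [0.3, -0.5, 0.5]
gripper_width: 0.0004
time: 10.68
eef_pos: [0.515, -0.0463, 0.1439]
orientation: [0.132, -3.139, 0.0]
wrist_force: [0.0, -0.4, -0.1]
gripper_width: 0.0004
```

```bash
python3 -m creep '[{"translation":[0,0,0.05],"roll":0,"fingers":1},{"translation":[0,0,0.05],"roll":0,"fingers":1}]'; python3 -m creep '[{"translation":[0,0,0],"roll":0,"fingers":1}]'
```

```text
time: 10.92
eef_pos: [0.515, -0.0463, 0.1436]
orientation: [-0.131, 3.139, -0.0]
wrist_force: [-0.6, -0.2, 3.4]
gripper_width: 0.0002
time: 11.05
eef_pos: [0.5151, -0.0463, 0.1435]
orientation: [-0.132, 3.139, -0.0]
wrist_force: [-0.1, -0.0, 3.2]
gripper_width: -0.0003
```

Contact was at about 0.1437 with 3.3 N, below the switch force. I'll lift clear, then press it fully.

```bash
python3 -m creep '[{"translation":[0,0,-0.8],"roll":0,"fingers":1},{"translation":[0,0,-1.2],"roll":0,"fingers":1},{"translation":[0,0,-1.2],"roll":0,"fingers":1},{"translation":[0,0,-0.6],"roll":0,"fingers":1},{"translation":[0,0,0],"roll":0,"fingers":1}]'; python3 -m creep '[{"translation":[0,0,0.15],"roll":0,"fingers":1},{"translation":[0,0,0.25],"roll":0,"fingers":1},{"translation":[0,0,0.25],"roll":0,"fingers":1}]'
```

```text
time: 11.68
eef_pos: [0.515, -0.0463, 0.1429]
orientation: [0.132, -3.139, 0.0]
wrist_force: [-0.1, -0.7, 1.9]
gripper_width: -0.0
time: 12.05
eef_pos: [0.515, -0.0463, 0.1412]
orientation: [0.132, -3.139, 0.0]
wrist_force: [-0.7, 0.6, 6.2]
gripper_width: -0.0
```

```bash
python3 -m creep '[{"translation":[0,0,0.07],"roll":0,"fingers":1},{"translation":[0,0,0.07],"roll":0,"fingers":1}]'
```

```text
time: 12.3
eef_pos: [0.515, -0.0463, 0.141]
orientation: [-0.131, 3.139, -0.001]
wrist_force: [-2.4, 0.1, 13.3]
gripper_width: -0.0004
```

It is at the stop at 13 N. Releasing, retreating and checking.

```bash
python3 -m creep '[{"translation":[0,0,-0.8],"roll":0,"fingers":1},{"translation":[0,0,-3],"roll":0,"fingers":1},{"translation":[0,0,-7],"roll":0,"fingers":1},{"translation":[0,2,-11],"roll":0,"fingers":1},{"translation":[0,6,-12],"roll":0,"fingers":1}]'; python3 -m creep '[{"translation":[0,3,0],"roll":0,"fingers":1},{"translation":[0,3,0],"roll":0,"fingers":1},{"translation":[0,3,0],"roll":0,"fingers":1}]'
python3 - <<'E'
from h import *
info()
d=get_image("wrist");cv2.imwrite("pics/wrist3.png",d["img"][:,:,::-1])
s=get_image("side")["img"][140:290,170:345,::-1]; cv2.imwrite("pics/side3z.png",cv2.resize(s,None,fx=4,fy=4,interpolation=cv2.INTER_CUBIC))
E
```

```text
time: 12.92
eef_pos: [0.511, 0.0127, 0.2627]
orientation: [-0.126, 3.135, -0.001]
wrist_force: [-0.0, -0.5, -1.2]
gripper_width: -0.0
time: 13.3
eef_pos: [0.5074, 0.0428, 0.26]
orientation: [0.131, -3.138, 0.001]
wrist_force: [-0.6, -0.0, -0.1]
gripper_width: 0.0001
t 13.3 pos [0.5074 0.0428 0.26  ] F [-0.62 -0.04 -0.05] w 0.0001
```

View pics/wrist3.png

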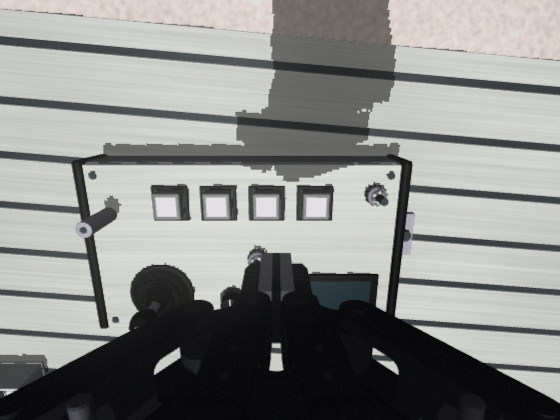

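View pics/side3z.png

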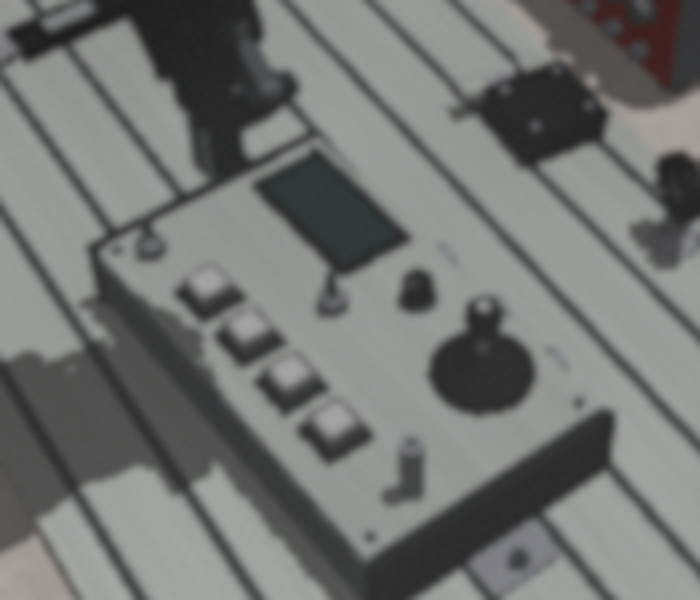

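All four caps now look alike. In the wrist view they are evenly spaced at about (166,206), (216,206), (266,206) and (316,206), and the side view shows the same raised offset on each. The thumbscrews and post stand where they were. Handing in.

```bash
python3 -c "
from station import robot
print(robot.hand_in())"
```

```text
the job is handed in; nothing more can be done
None
```

I tapped the four keys from left to right with the closed fingertips, then pressed the latched one, and all four keys are now up. The job was handed in at about 13.4 s; `hand_in` gives no verdict.

- **Taps:** keys 1 to 3 were each pushed in about 2 mm at 2–3 N, well short of the 7 mm switch point. The right end key was tapped at about 3.3 N. The finger met it about 5 mm lower than the others, which confirmed it was the latched one, as the pictures had suggested.
- **Press:** I lifted clear of the right key, pressed it to its stop (about 13 N) and let it go.
- **Last checks:** in the final wrist and side pictures all four caps stand equally high and are evenly spaced. Both thumbscrews and the post are upright where they were. The arm was clear, about 0.11 m above the keys, with no contact force. I judged the final key heights by eye from the pictures, not by measurement. I did not check the caliper, hex driver, parts box, lens mount and mini stage one by one, but the tool never went near them. No checks failed or disagreed.

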